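# Set out the sample vials on their colour-coded stands

### The job

Pick out the four clear sample vials and stand each one upright in the well of the round stand whose ring has the colour of its cap: blue, green, white and red. Do not tip a vial over, and leave the red-capped oil bottle and the black screw can standing where they are.

Things in the scene. Friction and masses are not known exactly. Their poses are not given: they have to be found in the camera images.
- stand_blue_floor (a point): Round stand, fixed: black foot 66 mm wide, blue ring 58 mm outside, 44 mm inside, dark well. Point: centre of the well's floor, 3 mm above the bench; the ring's lip is 4 mm higher. z up. Two stands are left and two right of the microscope; its eyepieces (0.28 to 0.36 m high) reach toward the robot to x = 0.53 at y = 0.08 to 0.21: cross on the robot's side of them, hand at x about 0.40.
- stand_green_floor (a point): Round stand, fixed: black foot 66 mm wide, green ring 58 mm outside, 44 mm inside, dark well. Point: centre of the well's floor, 3 mm above the bench; the ring's lip is 4 mm higher. z up. Two stands are left and two right of the microscope; its eyepieces (0.28 to 0.36 m high) reach toward the robot to x = 0.53 at y = 0.08 to 0.21: cross on the robot's side of them, hand at x about 0.40.
- stand_white_floor (a point): Round stand, fixed: black foot 66 mm wide, white ring 58 mm outside, 44 mm inside, dark well. Point: centre of the well's floor, 3 mm above the bench; the ring's lip is 4 mm higher. z up. Two stands are left and two right of the microscope; its eyepieces (0.28 to 0.36 m high) reach toward the robot to x = 0.53 at y = 0.08 to 0.21: cross on the robot's side of them, hand at x about 0.40.
- stand_red_floor (a point): Round stand, fixed: black foot 66 mm wide, red ring 58 mm outside, 44 mm inside, dark well. Point: centre of the well's floor, 3 mm above the bench; the ring's lip is 4 mm higher. z up. Two stands are left and two right of the microscope; its eyepieces (0.28 to 0.36 m high) reach toward the robot to x = 0.53 at y = 0.08 to 0.21: cross on the robot's side of them, hand at x about 0.40.
- vial_blue_center (a point): Sample vial with a blue screw cap: clear upright tube 22 mm across and 50 mm high, with the cap (24 mm across) as its top 11 mm; about 20 g, loose on the bench. This point is on its axis half-way up, 25 mm above its base; z points to the cap.
- vial_green_center (a point): Sample vial with a green screw cap: clear upright tube 22 mm across and 50 mm high, with the cap (24 mm across) as its top 11 mm; about 20 g, loose on the bench. This point is on its axis half-way up, 25 mm above its base; z points to the cap.
- vial_white_center (a point): Sample vial with a white screw cap: clear upright tube 22 mm across and 50 mm high, with the cap (24 mm across) as its top 11 mm; about 20 g, loose on the bench. This point is on its axis half-way up, 25 mm above its base; z points to the cap.
- vial_red_center (a point): Sample vial with a red screw cap: clear upright tube 22 mm across and 50 mm high, with the cap (24 mm across) as its top 11 mm; about 20 g, loose on the bench. This point is on its axis half-way up, 25 mm above its base; z points to the cap.
- oil_bottle_center (a point): Oil bottle, NOT a sample vial: opaque white bottle 26 mm across and 50 mm high with a narrower red cap (16 mm across) and a yellow label; loose, stays where it is. Point on its axis, 25 mm above its base; z up.
- can_center (a point): Screw can, NOT a sample vial: opaque black can with a grey lid, 37 mm across and 52 mm high; loose, stays where it is. Point on its axis, 26 mm above its base; z up.
Things that resemble listed ones, but are neither listed nor needed, are in the scene too. What is shaped like the part that bears stand_white_floor but purple is not meant. What is shaped like the part that bears vial_green_center but purple is not meant.

How it is judged (in metres and radians):
At the end, for the whole second after the job is handed in: Each of the four vials stands upright (within 0.1 rad) and at rest on the floor of the well of its own colour (axis within 13 mm of the well's centre, base within 3 mm of its floor), let go; the oil bottle and the screw can stand within 30 mm of where they were (horizontal distance between vial_blue_center and stand_blue_floor below 0.013 m and z of vial_blue_center in the frame of stand_blue_floor between 0.022 and 0.028 m and angle between each of vial_blue_center, vial_green_center, vial_white_center, vial_red_center's own z axis and vertical below 0.1 rad and linear speed of each of vial_blue, vial_green, vial_white, vial_red below 0.02 m/s and horizontal distance between vial_green_center and stand_green_floor below 0.013 m and z of vial_green_center in the frame of stand_green_floor between 0.022 and 0.028 m and horizontal distance between vial_white_center and stand_white_floor below 0.013 m and z of vial_white_center in the frame of stand_white_floor between 0.022 and 0.028 m and horizontal distance between vial_red_center and stand_red_floor below 0.013 m and z of vial_red_center in the frame of stand_red_floor between 0.022 and 0.028 m and distance of each of oil_bottle_center, can_center from where it was at the start of the episode below 0.03 m and angle between each of oil_bottle_center, can_center's own z axis and vertical below 0.2 rad); the robot touches nothing.
It fails at once if the oil bottle is moved by more than 30 mm or knocked over (distance of oil_bottle_center from where it was at the start of the episode above 0.03 m or angle between oil_bottle_center's own z axis and vertical above 0.5 rad).
It fails at once if the screw can is moved by more than 30 mm or knocked over (distance of can_center from where it was at the start of the episode above 0.03 m or angle between can_center's own z axis and vertical above 0.5 rad).
It fails at once if a vial is tipped over (angle between any of vial_blue_center, vial_green_center, vial_white_center, vial_red_center's own z axis and vertical above 0.9 rad).
It also fails if it takes over 120 s, if anything falls off the work surface, if the arm or the gripper's body presses on something with over 40 N, if the wrist force passes 120 N, or if a joint passes its speed limit or range.

### The arm

A 6-joint arm with a two-finger parallel gripper is mounted at the origin on a cart in front of the work surface, level with it; the furniture and walls round the work are solid. World frame = base frame: x ahead of the robot, y to its left, z up, the work surface at z = 0. Lengths are in m, angles in degrees, forces in N, time in s.
With the tool pointing down it reaches from about 0.325 to 0.85 m from the base axis. Payload 15.5 kg.
Tool frame: the origin (TCP) lies at the very end of the fingers, on their centre line; the grasp point (between the pads) lies 19 mm behind it (env.grip_depth is the distance from the TCP to the grasp point, in m); x points along the fingers, z is the direction in which the jaws open and shut, and the axes are right-handed (so a half turn about x gives the same grasp; the last joint's range is limited). The gripper opens to 91 mm and grips with 3 to 60 N. Pads are 32 mm wide; open, the fingers measure 118 mm over their backs; the gripper's body (76 mm by 178 mm) begins 60 mm behind the grasp point.
Start: joints at [68.497, 28.281, 77.091, -0, 74.628, -5.472], TCP at [0.173, 0.601, 0.214] pointing down, gripper open.
Joint ranges: [-166.48, 166.48], [-47.26, 123.95], [12.59, 153.08], [-70.14, 250.14], [6.76, 159.57], [-176.63, 176.63]. Speed limits (degrees/s): [108.29, 108.29, 147.25, 172.46, 172.46, 172.46].

### API

Orientations are given as [roll, pitch, yaw] about the fixed x, y, z axes, in that order (R = Rz(yaw) Ry(pitch) Rx(roll)).
In Python, from rig import env, eyes, finish_job gives the robot as it stands. Calls block until the motion is done:
- env.reach(position, orientation): joint-space move of the TCP to a pose.
- env.move_linear(position, frame=None, feed=0.15, max_force=None): straight line of the TCP; frame=None keeps the orientation; feed is the mean speed in m/s. With max_force (N) it stops when the force on the tool has changed by that much, and returns True; else False.
- env.move_j(angles): joint-space move.
- env.set_gripper(opening, f_grip=None): finger opening in m; f_grip is the grip in N (None keeps the last); returns when the fingers have stopped.
- env.sleep(seconds).
- env.inverse_kinematics(position, orientation): joint angles nearest the present ones, or None.
- env.get_state(): the state.
- eyes.read_camera(name): name is "scene" or "top" or "wrist"; returns the picture (420x560x3 uint8, red, green, blue); there is no depth.
- eyes.camera_model(name): a dict with "fov_y" (degrees; the focal length in pixels is half the picture's height over the tangent of half this angle, whatever the lens; pixels are square), "cx", "cy" (the principal point, pixels), "view" (4x4, takes a point from world to camera coordinates); the wrist camera has in their place "tool_from_camera" (4x4, takes a point from camera to tool coordinates, whose origin is the TCP and whose axes are the tool frame's). Camera axes: x right, y down, z forward; pixel columns grow to the right and rows downward; lengths in m; the calibration is good to about 2 mm. A picture is of the moment at which its call begins: read the wrist's pose just before it. camera_model takes no time and is no camera call.
A pose or a line that the arm cannot do raises env.Unreachable and nothing moves.
- finish_job(): hands the job in, once; it reports no verdict.
The state is a dict: "time_s": time; "joint_pos": joint angles; "dq": joint speeds; "effort": joint torques, N m; "eef_pos": TCP position; "eef_rot": TCP orientation; "wrist_force": force on the tool from outside, world axes, zero at the start; "wrist_torque": the same for the moment, N m; "gripper_width": finger opening in m.
Only numpy, scipy, OpenCV 4.12 (cv2) and the standard library are available. Lean on these libraries where they do the work, as an engineer would, in place of code of your own. Each camera call takes 0.05 s, during which the arm holds its last target.

## Working session

There is one attempt and no reset: what is moved stays moved. The work goes in short steps, each a Python script; the robot and the scene stay as the last script left them, time stands still between calls to the robot, and variables do not carry over. Pictures are saved under pics/ and viewed, and the job is handed in when it is done.

```bash
mkdir -p pics; ls
python3 - <<'E'
from rig import env, eyes
import cv2
for n in ("scene","top","wrist"):
    im=eyes.read_camera(n); cv2.imwrite(f"pics/{n}0.png",im[:,:,::-1])
    m=eyes.camera_model(n); print(n,m)
s=env.get_state(); print(s["eef_pos"],s["eef_rot"],s["gripper_width"],s["time_s"],env.grip_depth)
E
```

```text
pics
scene {'fov_y': 47.493680374128445, 'cx': 273.41516484791805, 'cy': 202.38656637085543, 'view': array([[ 0.52031049, -0.85357711,  0.02613649, -0.26004219],
       [-0.39847315, -0.26973721, -0.87661906,  0.28775665],
       [ 0.75531195,  0.4456994 , -0.48047466,  0.78956259],
       [ 0.        ,  0.        ,  0.        ,  1.        ]])}
top {'fov_y': 53.58839623661237, 'cx': 279.14090224894625, 'cy': 208.4937940973793, 'view': array([[ 0.02068892, -0.99921484, -0.03378856,  0.03846743],
       [-0.98664145, -0.01494309, -0.16222006,  0.54266161],
       [ 0.16158778,  0.03669335, -0.98617594,  0.99111826],
       [ 0.        ,  0.        ,  0.        ,  1.        ]])}
wrist {'fov_y': 63.00448679833281, 'cx': 283.3994861113745, 'cy': 212.28284729811034, 'tool_from_camera': array([[ 2.38059928e-04, -2.84699964e-01,  9.58616646e-01,
        -1.70388443e-01],
       [-4.22737085e-04, -9.58616616e-01, -2.84699850e-01,
         8.01097674e-02],
       [ 9.99999882e-01, -3.37467181e-04, -3.48561435e-04,
         1.21325287e-03],
       [ 0.00000000e+00,  0.00000000e+00,  0.00000000e+00,
         1.00000000e+00]])}
[0.17247387 0.60044335 0.21348419] [ 175.37964859   89.94710664 -110.64891583] 0.09124909197023752 0.15 0.0188
```

View pics/top0.png

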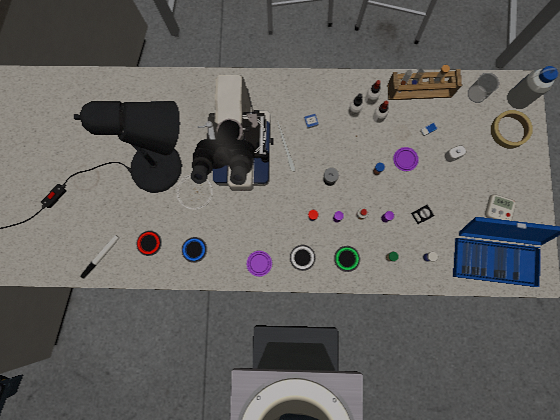

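View pics/scene0.png

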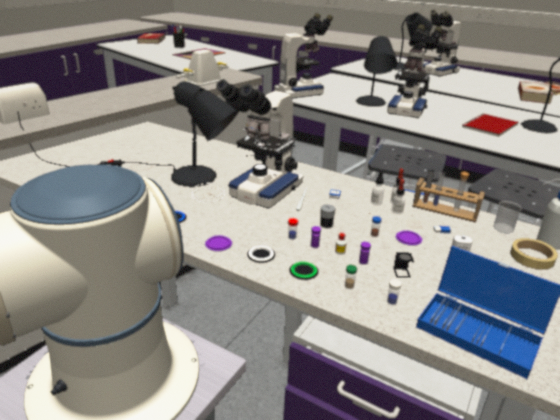

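View pics/wrist0.png

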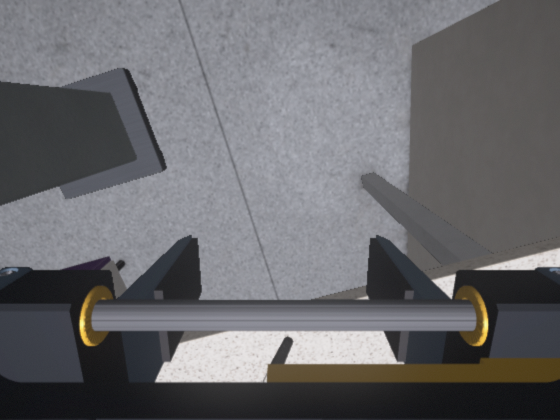

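The top view shows, along the front row, the stands red (149,243), blue (194,249), a purple decoy (259,263), white (302,257) and green (347,258). The vials are green (393,257), white (431,257), red (313,214) and blue (379,168). The oil bottle is at (363,213), the can at (331,176), and there are purple decoy vials. Next I'll enlarge it.

Run:
```python
import cv2
a=cv2.imread("pics/top0.png")
cv2.imwrite("pics/c1.png",cv2.resize(a[150:290,290:450],None,fx=5,fy=4.28*5/4.28,interpolation=cv2.INTER_CUBIC)[:600,:800] if 0 else cv2.resize(a[155:275,295:445],None,fx=5,fy=5,interpolation=cv2.INTER_CUBIC))
cv2.imwrite("pics/c2.png",cv2.resize(a[220:290,120:280],None,fx=5,fy=5,interpolation=cv2.INTER_CUBIC))
b=cv2.imread("pics/scene0.png")
cv2.imwrite("pics/c3.png",cv2.resize(b[180:310,230:430],None,fx=4,fy=4,interpolation=cv2.INTER_CUBIC))
```

```text
(no output)
```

View pics/c1.png

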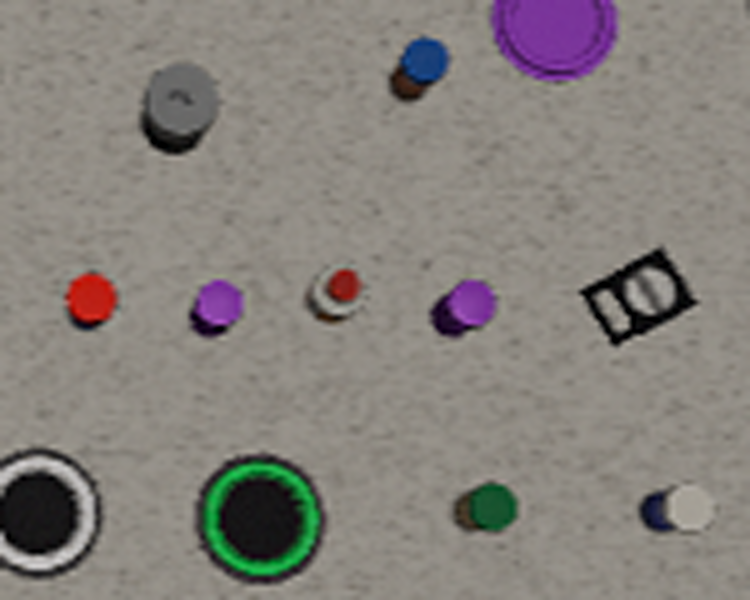

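View pics/c2.png

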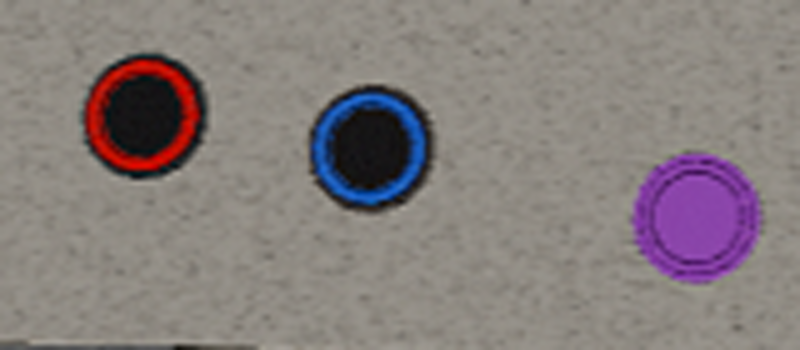

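View pics/c3.png

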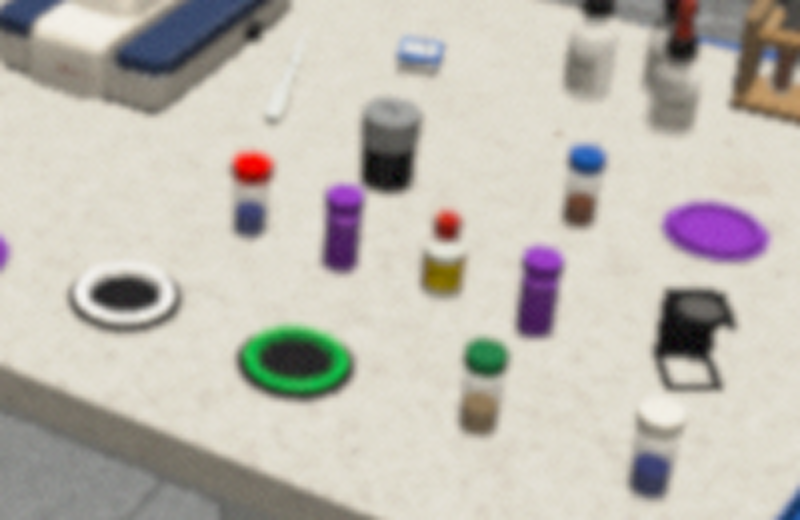

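Crop readings (5x), top camera: red cap (91,299), blue cap (425,61), green cap (491,507), white cap (690,507), oil cap (345,285), can lid (181,97). Rings: green (262,517), white (37,513), and in c2 red (143,114) and blue (370,147). I'll convert these to positions and cross-check them in the scene camera.

```bash
cat > h.py <<'E'
import numpy as np, cv2
from rig import env, eyes
def K(m):
    f=210/np.tan(np.radians(m["fov_y"]/2)); return f,m["cx"],m["cy"]
def ray(name,u,v,z):
    m=eyes.camera_model(name); f,cx,cy=K(m); V=m["view"]; R=V[:3,:3]; c=-R.T@V[:3,3]
    d=R.T@np.array([(u-cx)/f,(v-cy)/f,1]); return c+d*(z-c[2])/d[2]
def proj(name,p):
    m=eyes.camera_model(name); f,cx,cy=K(m); q=m["view"]@np.append(p,1); return np.array([f*q[0]/q[2]+cx,f*q[1]/q[2]+cy])
E
python3 - <<'E'
from h import *
o1=(295,155);o2=(120,220)
P=dict(vblue=(425,61,o1,.05),vred=(91,299,o1,.05),vgreen=(491,507,o1,.05),vwhite=(690,507,o1,.05),can=(181,97,o1,.052),oil=(345,285,o1,.05),pur1=(219,303,o1,.05),pur2=(471,304,o1,.05),
sgreen=(262,517,o1,.007),swhite=(37,513,o1,.007),sred=(143,114,o2,.007),sblue=(370,147,o2,.007))
b=cv2.imread("pics/scene0.png")
for k,(u,v,o,z) in P.items():
    p=ray("top",(u+.5)/5-.5+o[0],(v+.5)/5-.5+o[1],z); q=proj("scene",p); print(k,p.round(4),"scene",q.round(1),"c3",((q-[230,180]+.5)*4-.5).round(0))
E
```

```text
vblue [ 0.6505 -0.2011  0.05  ] scene [376.2 218.3] c3 [586. 155.]
vred [ 0.5276 -0.0354  0.05  ] scene [292.5 220.4] c3 [252. 163.]
vgreen [ 0.4291 -0.2286  0.05  ] scene [350.6 267.4] c3 [484. 351.]
vwhite [ 0.4309 -0.3234  0.05  ] scene [395.2 282.8] c3 [662. 413.]
can [ 0.63   -0.0794  0.052 ] scene [327.6 207.4] c3 [392. 111.]
oil [ 0.5365 -0.16    0.05  ] scene [341.5 234.2] c3 [448. 218.]
pur1 [ 0.5265 -0.0982  0.05  ] scene [315.7 228.2] c3 [344. 194.]
pur2 [ 0.528  -0.2212  0.05  ] scene [365.1 244.1] c3 [542. 258.]
sgreen [ 0.4243 -0.1241  0.007 ] scene [303.8 268.7] c3 [297. 356.]
swhite [ 0.4241 -0.0109  0.007 ] scene [260.4 252.5] c3 [123. 291.]
sred [0.4544 0.3854 0.007 ] scene [144.1 201.1] c3 [-342.   86.]
sblue [0.4397 0.2666 0.007 ] scene [173.6 215.7] c3 [-224.  144.]
```

Top-camera positions reproject to within about 1–2 px in the scene camera (for example green ring predicted (297,356) against about (296,360) seen). That's good enough to act on. Next I'll check the IK and orientations.

```bash
cat >> h.py <<'E'
from scipy.spatial.transform import Rotation as Ro
def ori(zdir):
    z=np.array(zdir,float); x=np.array([0,0,-1.]); y=np.cross(z,x)
    return Ro.from_matrix(np.c_[x,y,z]).as_euler("xyz",degrees=True)
A=lambda d:ori([np.cos(np.radians(d)),np.sin(np.radians(d)),0])
V=dict(blue=(.6505,-.2011),red=(.5276,-.0354),green=(.4291,-.2286),white=(.4309,-.3234))
S=dict(green=(.4243,-.1241),white=(.4241,-.0109),red=(.4544,.3854),blue=(.4397,.2666))
E
python3 - <<'E'
from h import *
import warnings; warnings.simplefilter("ignore")
s=env.get_state(); print(Ro.from_euler("xyz",s["eef_rot"],degrees=True).as_matrix().round(2))
pts={**{"v"+k:v for k,v in V.items()},**{"s"+k:v for k,v in S.items()},"m1":(.30,.30),"m2":(.4,.15),"m3":(.4,-.02)}
for k,p in pts.items():
  for d in (0,90,180):
    for z in (.022,.15):
      q=env.inverse_kinematics([*p,z],A(d)); print(k,d,z,None if q is None else np.round(q).astype(int))
E
```

```text
[[-0.   -0.96  0.28]
 [-0.    0.28  0.96]
 [-1.    0.   -0.  ]]
vblue 0 0.022 [-22  45  78   0  57 -22]
vblue 0 0.15 [-22  36  73   0  71 -22]
vblue 90 0.022 [ -22   45   78    0   57 -112]
vblue 90 0.15 [ -22   36   73    0   71 -112]
vblue 180 0.022 [-22  45  78   0  57 158]
vblue 180 0.15 [-22  36  73   0  71 158]
vred 0 0.022 [-10  36 101   0  42 -10]
vred 0 0.15 [-10  25  95   0  60 -10]
vred 90 0.022 [ -10   36  101    0   42 -100]
vred 90 0.15 [ -10   25   95    0   60 -100]
vred 180 0.022 [-10  36 101   0  42 170]
vred 180 0.15 [-10  25  95   0  60 170]
vgreen 0 0.022 [-35  34 107   0  38 -35]
vgreen 0 0.15 [-35  22 101   0  57 -35]
vgreen 90 0.022 [ -35   34  107    0   38 -125]
vgreen 90 0.15 [ -35   22  101    0   57 -125]
vgreen 180 0.022 [-35  34 107   0  38 145]
vgreen 180 0.15 [-35  22 101   0  57 145]
vwhite 0 0.022 [-43  37 100   0  43 -43]
vwhite 0 0.15 [-43  26  94   0  61 -43]
vwhite 90 0.022 [ -43   37  100    0   43 -133]
vwhite 90 0.15 [ -43   26   94    0   61 -133]
vwhite 180 0.022 [-43  37 100   0  43 137]
vwhite 180 0.15 [-43  26  94   0  61 137]
sgreen 0 0
[... 1008 characters left out ...]
 [ 37  32 116   0  32  37]
m1 0 0.15 [ 37  18 109   0  54  37]
m1 90 0.022 [ 37  32 116   0  32 -53]
m1 90 0.15 [ 37  18 109   0  54 -53]
m1 180 0.022 [  37   32  116    0   32 -143]
m1 180 0.15 [  37   18  109    0   54 -143]
m2 0 0.022 [ 13  32 116   0  32  13]
m2 0 0.15 [ 13  18 108   0  54  13]
m2 90 0.022 [ 13  32 116   0  32 -77]
m2 90 0.15 [ 13  18 108   0  54 -77]
m2 180 0.022 [  13   32  116    0   32 -167]
m2 180 0.15 [  13   18  108    0   54 -167]
m3 0 0.022 [-11  31 119   0  30 -11]
m3 0 0.15 [-11  16 112   0  52 -11]
m3 90 0.022 [ -11   31  119    0   30 -101]
m3 90 0.15 [ -11   16  112    0   52 -101]
m3 180 0.022 [-11  31 119   0  30 169]
m3 180 0.15 [-11  16 112   0  52 169]
```

```bash
cat >> h.py <<'E'
Z0,ZT=.022,.15
def st(t=""):
    s=env.get_state(); print(t,"t",round(s["time_s"],1),np.round(s["eef_pos"],4),"w",round(s["gripper_width"],4),"F",np.round(s["wrist_force"],1))
def shot(n,tag):
    im=eyes.read_camera(n)[:,:,::-1]; cv2.imwrite(f"pics/{tag}.png",im); return im
def grasp(p,d=0):
    env.reach([*p,ZT],A(d)); env.set_gripper(.052)
    hit=env.move_linear([*p,Z0],feed=.12,max_force=8); st(f"down hit={hit}")
    env.set_gripper(0,f_grip=15); st("grip")
    env.move_linear([*p,ZT],feed=.12); st("up")
def place(p,d):
    env.move_linear([*p,.05],feed=.15)
    hit=env.move_linear([*p,Z0+.0035],feed=.05,max_force=4); st(f"place hit={hit}")
    env.set_gripper(.05); env.sleep(.2)
    env.move_linear([*p,ZT],feed=.15); st("released")
E
python3 - <<'E'
from h import *
env.reach([.30,.30,.2],A(80)); env.reach([.36,.10,.18],A(60)); env.reach([.38,-.1,.17],A(0)); st("crossed")
grasp(V["green"]); shot("wrist","g1"); shot("top","g1t")
E
```

```text
crossed t 3.1 [ 0.3801 -0.0987  0.17  ] w 0.0914 F [-0.   0.7 -0.3]
down hit=False t 5.7 [ 0.4294 -0.2288  0.0225] w 0.0518 F [0.4 0.8 0.2]
grip t 6.2 [ 0.4292 -0.2286  0.0221] w 0.0231 F [-0.  -0.4  0.3]
up t 7.5 [ 0.4288 -0.2284  0.1494] w 0.0229 F [ 0.6  0.1 -0.2]<stdin>:2: UserWarning: Gimbal lock detected. Setting third angle to zero since it is not possible to uniquely determine all angles.
h.py:23: UserWarning: Gimbal lock detected. Setting third angle to zero since it is not possible to uniquely determine all angles.
  env.reach([*p,ZT],A(d)); env.set_gripper(.052)
```

View pics/g1.png

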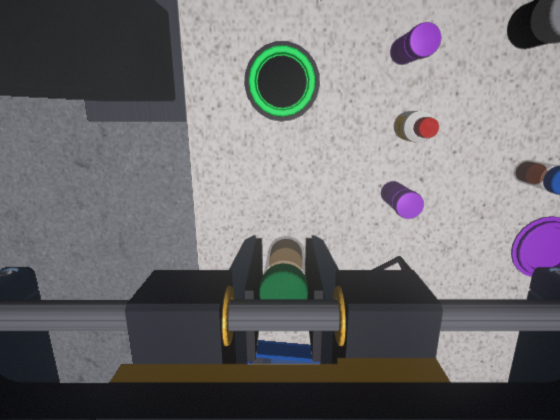

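The wrist view shows the green vial held upright between the pads at (284,275), with the green stand ahead at (282,80). I'll place it and check.

```bash
python3 -W ignore - <<'E'
from h import *
p=S["green"]; env.move_linear([*p,ZT-.05],feed=.2); place(p,0)
env.reach([.42,-.22,.17],A(0)); a=shot("wrist","g2"); 
b=shot("top","g2t"); cv2.imwrite("pics/g2c.png",cv2.resize(b[200:280,290:450],None,fx=5,fy=5,interpolation=cv2.INTER_CUBIC))
E
```

```text
place hit=True t 9.3 [ 0.4244 -0.1241  0.0247] w 0.0228 F [0.4 0.3 7.2]
released t 11.1 [ 0.4239 -0.1239  0.1494] w 0.05 F [ 0.5 -0.4  0.1]
```

View pics/g2.png

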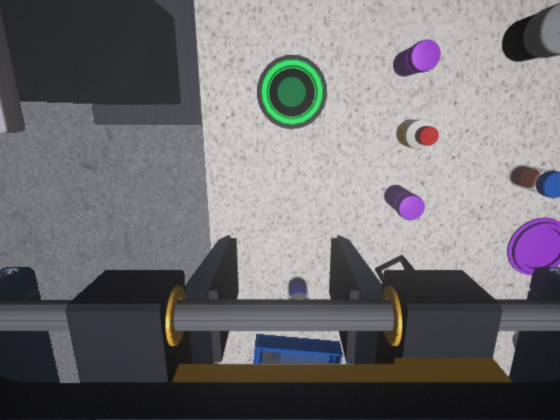

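The green vial stands centred in the green well at (291,92). White is next.

```bash
python3 -W ignore - <<'E'
from h import *
grasp(V["white"]); shot("wrist","w1")
p=S["white"]; env.move_linear([.43,-.22,ZT],feed=.3);env.move_linear([*p,ZT],feed=.3); place(p,0)
env.reach([.45,-.12,.2],A(0)); shot("wrist","w2")
E
```

```text
down hit=False t 13.6 [ 0.4312 -0.3237  0.0226] w 0.052 F [ 0.3 -0.2  0.4]
grip t 14.2 [ 0.4309 -0.3234  0.0221] w 0.023 F [0.4 0.9 1.8]
up t 15.4 [ 0.4306 -0.3231  0.1494] w 0.0227 F [-1.2 -0.2 -0.5]
place hit=True t 18.1 [ 0.4243 -0.0109  0.0246] w 0.0229 F [ 0.6 -0.1  6.5]
released t 19.9 [ 0.4237 -0.0108  0.1495] w 0.0499 F [-0.6  0.1 -0. ]
```

View pics/w1.png

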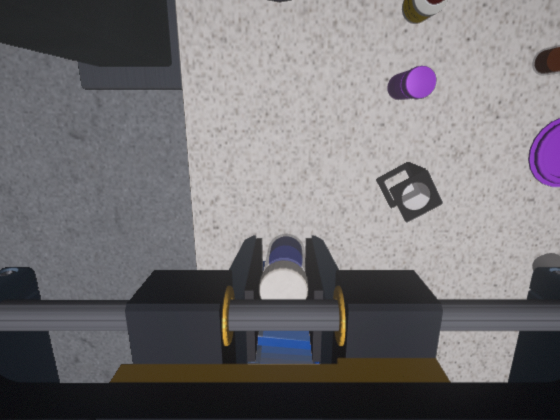

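View pics/w2.png

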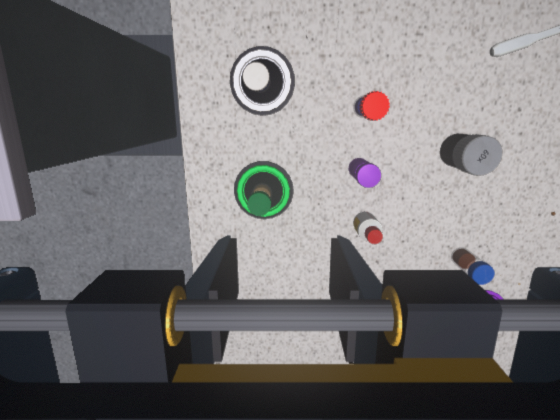

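White stands in its well, with the cap at (256,76) in the ring at (262,80). I'll verify the numbers, then move on to red.

```bash
cat >> h.py <<'E'
def wray(T,u,v,z):
    m=eyes.camera_model("wrist"); f,cx,cy=K(m); M=T@m["tool_from_camera"]
    d=M[:3,:3]@np.array([(u-cx)/f,(v-cy)/f,1]); c=M[:3,3]; return (c+d*(z-c[2])/d[2]).round(4)
def pose():
    s=env.get_state(); T=np.eye(4); T[:3,:3]=Ro.from_euler("xyz",s["eef_rot"],degrees=True).as_matrix(); T[:3,3]=s["eef_pos"]; return T
E
python3 -W ignore - <<'E'
from h import *
T=pose()
for n,u,v,z in (("wcap",256,76,.053),("wring",262,80.5,.007),("gcap",260,203,.053),("gring",264,190,.007),("red",375,106,.05)): print(n,wray(T,u,v,z))
E
python3 -W ignore - <<'E'
from h import *
grasp(V["red"]); shot("wrist","r1")
E
```

```text
wcap [ 0.4264 -0.0092  0.053 ]
wring [ 0.4287 -0.0092  0.007 ]
gcap [ 0.4275 -0.1225  0.053 ]
gring [ 0.4288 -0.1202  0.007 ]
red [ 0.5315 -0.0339  0.05  ]
down hit=False t 22.6 [ 0.528  -0.0355  0.0226] w 0.0522 F [-0.  -0.1  0.1]
grip t 23.1 [ 0.5277 -0.0354  0.022 ] w 0.0232 F [-0.1 -0.3  1.5]
up t 24.3 [ 0.5272 -0.0353  0.1494] w 0.0229 F [ 0.1  0.  -0.5]
```

View pics/r1.png

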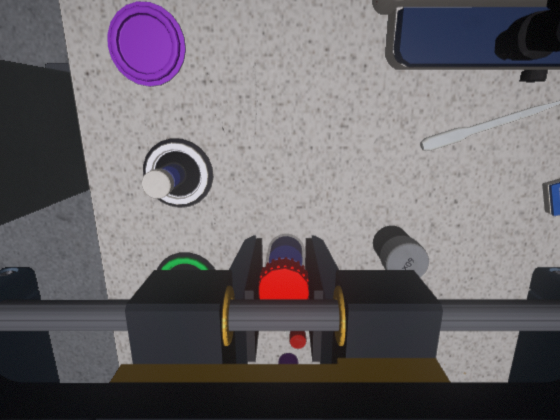

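Both placed vials sit within about 3 mm of their wells' centres, and the red vial is held upright at (285,280). Now I'll cross on the robot's side of the microscope.

```bash
cat >> h.py <<'E'
def cross_left(p):
    env.move_linear([.40,-.05,.16],feed=.2); env.reach([.40,-.03,.16],A(90))
    env.move_linear([.40,.27,.16],feed=.25); env.move_linear([*p,.12],feed=.2)
    place(p,90)
def cross_right():
    env.move_linear([.40,.27,.16],feed=.25); shot_left=pose(),eyes.read_camera("wrist")
    env.move_linear([.40,-.03,.16],feed=.25); return shot_left
E
python3 -W ignore - <<'E'
from h import *
cross_left(S["red"])
T,im=cross_right(); cv2.imwrite("pics/r2.png",im[:,:,::-1]); np.save("r2T.npy",T); st()
grasp(V["blue"]); shot("wrist","b1")
E
```

```text
place hit=True t 29.9 [0.4542 0.3855 0.0247] w 0.0228 F [0.1 0.9 7.2]
released t 31.7 [0.454  0.3851 0.1492] w 0.0498 F [-1.   0.7 -0.3]
 t 33.8 [ 0.3999 -0.0293  0.1599] w 0.05 F [0.5 0.3 0.2]
down hit=False t 36.5 [ 0.651  -0.2013  0.0228] w 0.0521 F [-0.4 -0.1 -0.4]
grip t 37.1 [ 0.6506 -0.2011  0.0221] w 0.0224 F [ 0.7 -0.   1.4]
up t 38.3 [ 0.65   -0.2009  0.1491] w 0.0232 F [-0.1  0.8 -0.3]
```

View pics/r2.png

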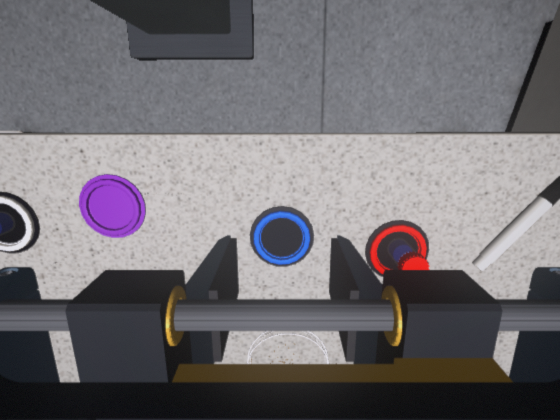

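View pics/b1.png

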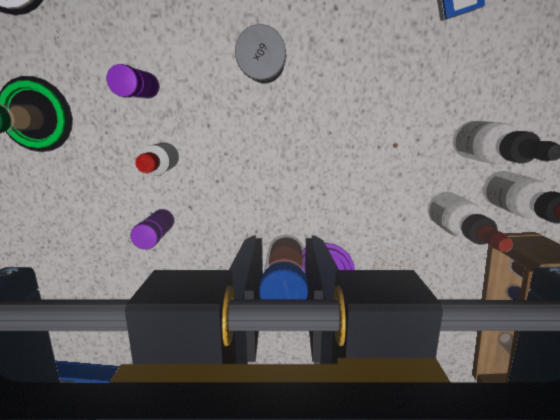

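The red vial stands upright in the red well (ring (397,250), tube inside it). The blue vial is held at (285,278). Now to place it.

```bash
python3 -W ignore - <<'E'
from h import *
cross_left(S["blue"])
env.move_linear([.40,.20,.20],feed=.25); np.save("b2T.npy",pose()); shot("wrist","b2")
env.move_linear([.36,.05,.25],feed=.25); env.sleep(.3)
b=shot("top","f1"); s=shot("scene","f1s"); st()
cv2.imwrite("pics/f1a.png",cv2.resize(b[155:275,295:445],None,fx=5,fy=5,interpolation=cv2.INTER_CUBIC))
cv2.imwrite("pics/f1b.png",cv2.resize(b[220:290,120:280],None,fx=5,fy=5,interpolation=cv2.INTER_CUBIC))
E
```

```text
place hit=True t 44.3 [0.4395 0.2667 0.0247] w 0.0228 F [-1.1  2.1  5.9]
released t 46.1 [0.4393 0.2664 0.1493] w 0.0503 F [ 0.1 -0.1  1. ]
 t 47.9 [0.36   0.0504 0.2498] w 0.05 F [-0.1 -0.1 -0.4]
```

View pics/b2.png

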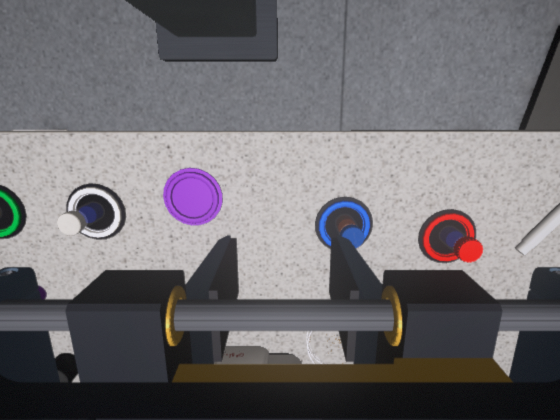

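View pics/f1a.png

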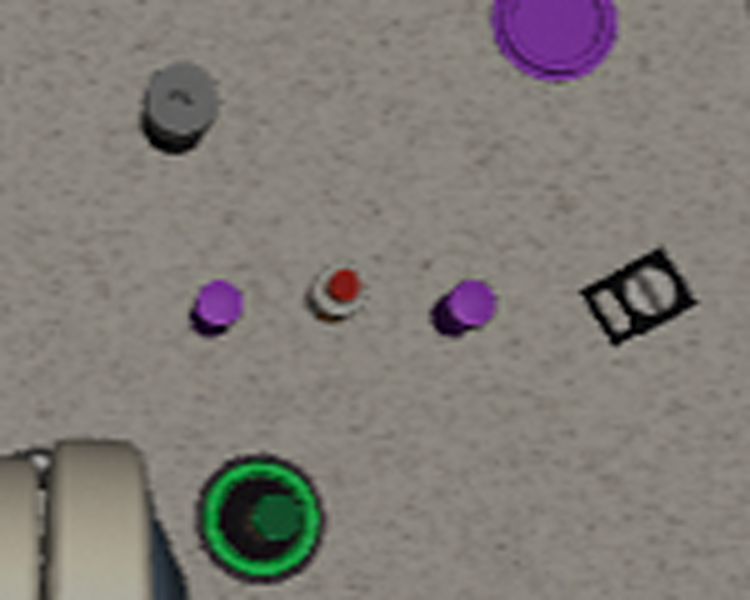

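View pics/f1b.png

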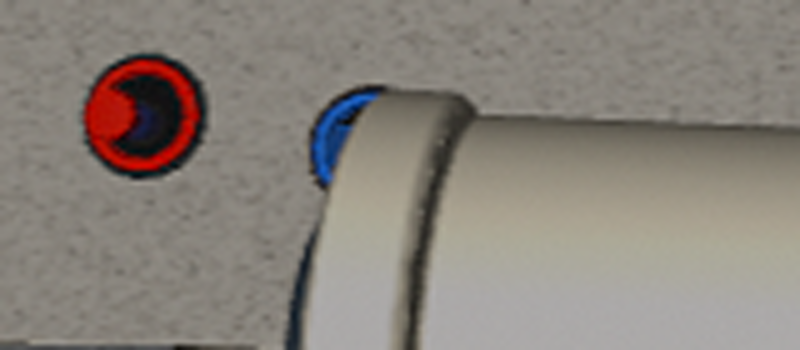

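View pics/f1s.png

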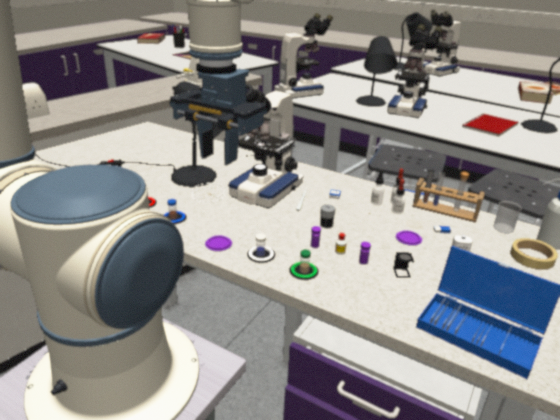

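All four vials stand in their own wells, and the oil bottle (345,285) and can (181,97) are unchanged in the top crop. I'll run one numeric check of cap against ring.

```bash
python3 -W ignore - <<'E'
from h import *
T=np.load("b2T.npy")
for n,u,v,z in (("bcap",352,237,.053),("bring",344,222,.007),("rcap",470,249,.053),("rring",448,236,.007),("wcap",69,223,.053),("wring",95,210,.007)): print(n,wray(T,u,v,z))
o=lambda u,v,a,b,z:ray("top",(u+.5)/5-.5+a,(v+.5)/5-.5+b,z).round(4)
print("top r",o(110,113,120,220,.053),S["red"],"g",o(277,517,295,155,.053),S["green"])
E
```

```text
bcap [0.4397 0.2682 0.053 ]
bring [0.4392 0.2681 0.007 ]
rcap [0.4526 0.3866 0.053 ]
rring [0.4559 0.3863 0.007 ]
wcap [ 0.4248 -0.0084  0.053 ]
wring [ 0.4249 -0.0073  0.007 ]
top r [0.4512 0.3856 0.053 ] (0.4544, 0.3854) g [ 0.4222 -0.1255  0.053 ] (0.4243, -0.1241)
```

All four are within about 3 mm of their wells' centres, and the arm is clear of everything, so I'm handing in.

```bash
python3 -c "
from rig import finish_job
print(finish_job())"
```

```text
the job is handed in; nothing more can be done
None
```

I stood the green, white, red and blue vials in the wells of their own colours and handed the job in at about 48 s. I gripped each by its cap with 15 N and crossed to the left-hand stands at x = 0.40, on the robot's side of the microscope.

- **Position:** the last pictures put each cap within about 3 mm of its ring's centre. I checked green and red with the top camera, and blue, red and white with the wrist camera.
- **Standing:** all four look upright in the pictures. Every placing stopped on contact at the height expected for the well's floor. I did not measure tilt or base height directly.
- **Oil bottle and can:** both are at the same pixels as in the first picture.
- **Disagreement between cameras:** an early wrist-camera check placed points about 4 mm differently from the top camera in absolute position. Cap and ring still agreed within about 3 mm in each picture, so I left the vials where they were.

No check failed. The hand-in reports no verdict, so I can't confirm how it was judged.

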